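# Wedge the rocking colour tray

### The arm

A 7-joint arm with a two-finger parallel gripper is mounted at the origin on a cart in front of the work surface, level with it; the furniture and walls round the work are solid. World frame = base frame: x ahead of the robot, y to its left, z up, the work surface at z = 0. Lengths are in m, angles in rad, forces in N, time in s.
With the tool pointing down it reaches from about 0.4 to 0.9 m from the base axis. Payload 5.5 kg.
Tool frame: the origin (TCP) lies where the fingers leave the gripper's body, on its centre line; the fingertips stand 73 mm ahead of it and the grasp point (between the pads) lies robot.grip_depth ahead of it (robot.grip_depth is the distance from the TCP to the grasp point, in m); z points along the fingers, y is the line along which they close (so a half turn about z gives the same grasp; the last joint's range is limited). The gripper opens to 85 mm and grips with 20 to 120 N. Pads are 22 mm wide; open, the fingers measure 114 mm over their backs; the gripper's body (76 mm by 85 mm) begins 54 mm behind the grasp point. The pads swing forward as they close: fully open they stand 13 mm farther back than shut.
Start: joints at [1.52, 0.501, -0.427, 1.55, 0.221, 1.138, -0.21], TCP at [0.201, -0.618, 0.304] pointing down, gripper open.
Joint ranges: [-2.88, 2.88], [-0.31, 2.03], [-1.54, 1.56], [0.2, 2.42], [-1.41, 4.55], [0.19, 2.02], [-2.57, 2.57]. Speed limits (rad/s): [2.57, 2.57, 3.14, 3.14, 3.14, 3.14, 3.14].

### API

Orientations are given as a unit quaternion [w, x, y, z].
In Python, from cell import robot gives the robot as it stands.
- The arm moves only by the tool servo_tool, never from a script. Its argument "increments" is a list of rows, each a list of 7 numbers: the shift along the world's x, y, z in mm, then the turn, a rotation vector about the world's x, y, z in rad, then the opening, from 0 (shut) to 1 (fully open). In form: [[dx, dy, dz, rx, ry, rz, grip], ...]. A call has 1 to 12 rows; each row is the pose to reach, as a shift and turn from the pose commanded when the call began; what a row does not reach only later rows make up. A row lasts 1/10 s, in which the tool goes at most 50 mm and 8.59 degrees, less where a joint would pass 70% of its speed; a pose out of reach is approached as far as the arm can. A call with a gripper value outside its range is refused whole. The fingers move at their own pace and stop on an object; "squeeze" is the grip in N (left out, the last holds). Time passes only in rows, so rows that repeat a pose let the fingers close. It gives the time, the measured TCP pose, the force, the opening and the grip force at its end, in the units of the state.
- robot.observe(): the state, without advancing time (a new reading comes with each control period).
- robot.grab_frame(name): name is "scene" or "top" or "wrist"; returns a dict with "color" (480x640x3 uint8, red, green, blue), "fx", "fy", "cx", "cy" (pixels), "rvec" (rotation vector, rad) and "tvec" (3), from world to camera coordinates, as OpenCV has them. Camera axes: x right, y down, z forward; pixel columns grow to the right and rows downward; lengths in m; the calibration is good to about 2 mm. A picture is of the moment at which its call begins. There is no depth.
- robot.finish_job(): hands the job in; it is judged then, once.
The state is a dict: "time": time; "qpos": joint angles; "joint_velocities": joint speeds; "effort": joint torques, N m; "tool_pos": TCP position; "tcp_rot": TCP orientation; "ft_force": force on the tool from outside, world axes, zero at the start; "moment": the same for the moment, N m; "grip_width": opening from 0.0 (shut) to 1.0 (fully open); "grip_force": force on a finger pad.
Only numpy, scipy, OpenCV 4.12 (cv2) and the standard library are available. Lean on these libraries where they do the work, as an engineer would, in place of code of your own. Each camera call takes 0.05 s, during which the arm holds its last target. There are 200 camera calls.

### The job

The wooden colour tray rocks because one of its four feet, the one next to the loose wooden wedge, is too short. Using only your fingertips as a pusher, slide the wedge along the table, thin end first, under that foot until the tray no longer rocks but still sits level; do not pinch or lift anything, and leave the tray (do not shove it along) and the other things where they stand. Finish with the fingertips still pressing down on the tray's corner above that foot, gently but firmly (about the weight of a full half-litre bottle or a little more), the tray staying level and firm under the press.

Things in the scene. Friction and masses are not known exactly. Their poses are not given: they have to be found in the camera images.
- tray: Low open wooden tray, 180 (its x) x 220 mm (its y), rim 66 mm high, about 1.5 kg, on four round feet at x = +-75, y = +-95 mm; underside 32 mm up. A grey pad and a marble slab are fixed inside. Origin: its centre at the level of the sound feet's soles; z up. The short foot is at (-x, +y), front left seen from the robot; untouched, the tray sits level on the other three.
- press_corner (a point): Top centre of the corner block above the short foot, 70 mm above the table while the tray is level: a flat dark wooden pad 34x34 mm with a small brass pin head. Press here. While the tray rocks, about 2 N tips it and this point sinks by the foot's shortfall, an unknown 5 to 11 mm.
- under_foot (a point): Point of the tray 70 mm straight below press_corner: at table level under the centre of the short foot (turned, 26 mm in diameter, tapering to a 16 mm sole), which hangs above it.
- wedge: Loose light wooden wedge, 100 (its x) x 56 mm (its y), 2 mm thick at the thin end (+x) rising evenly to 20 mm at the upright back face (-x); 80 g. Origin: centre of its underside. It starts 25 to 45 mm short of the sole, thin end toward it, up to about 10 mm and 9 degrees askew. It slides under 0.5 N; bearing on the foot, resistance climbs past 4 N; well over 10 N shoves the tray.
- knob_block: Bystander, to be left alone: dark wooden printing block with a round knob grip, 52x80 mm, 83 mm tall. Origin: centre of its underside.
- tin: Bystander, to be left alone: small open rusty tin, 54 mm across, 55 mm tall. Origin: centre of its underside.
- cup: Bystander, to be left alone: small pale open cup, 65 mm across, 48 mm tall. Origin: centre of its underside.
- dropper: Bystander, to be left alone: dropper bottle, 33 mm across, 102 mm tall. Origin: centre of its underside.
- spool: Bystander, to be left alone: spool of red thread, 38 mm across, 50 mm tall. Origin: centre of its underside.

How it is judged:
At the end, for the whole second after the job is handed in: For the last second the fingers press the tray's corner (within 50 mm of press_corner) with over 4 N; under it the tray stays level within 0.012 rad (about 1.4 mm at the corner), at rest, within 12 mm of where it stood, the wedge lying under the short foot and bearing it (angle between tray's own z axis and vertical below 0.012 rad and distance of tray from where it was at the start of the episode below 0.012 m and contact force between wedge and tray above 0.5 N and y of under_foot in the frame of wedge between -0.028 and 0.028 m and x of under_foot in the frame of wedge between -0.05 and 0.055 m and contact force between the fingers and tray above 4 N and horizontal distance between the grasp point and press_corner below 0.05 m and linear speed of each of tray, wedge below 0.02 m/s); the arm keeps its last pose, push and grip.
It fails at once if the wedge is lifted off the table or stood up (height (world z) of wedge above 0.012 m or angle between wedge's own z axis and vertical above 0.2 rad).
It fails at once if the tray is lifted, or pushed out of its place (12 mm) (height (world z) of tray above 0.015 m or distance of tray from where it was at the start of the episode above 0.012 m).
It fails at once if the wedge is pinched or rammed (more than 25 N from the fingers) (contact force between the fingers and wedge above 25 N).
It fails at once if the tray is pinched or pressed hard (more than 30 N) (contact force between the fingers and tray above 40 N).
It fails at once if a bystander is moved more than 20 mm (distance of any of knob_block, tin, cup, dropper, spool from where it was at the start of the episode above 0.02 m).
It also fails if it takes over 64 s, if anything falls off the work surface, if the arm or the gripper's body presses on something with over 40 N, if the wrist force passes 120 N, or if a joint passes its speed limit or range.

## Working session

There is one attempt and no reset: what is moved stays moved. The work goes in short steps, Python scripts to look and compute and a tool call to move; the robot and the scene stay as the last step left them, time stands still between calls to the robot, and variables do not carry over. Pictures are saved under pics/ and viewed, at most 10 in all, crops included, and the job is handed in when it is done.

Besides the shell and the picture viewer there is one more tool, called after "Call:" as name(argument=value, ...), one argument or row to a line, values as JSON. servo_tool: Moves the arm, as the interface text tells. Its arguments: {"type":"object","properties":{"increments":{"type":"array","items":{"type":"array","items":{"type":"number"}}},"squeeze":{"type":"number"}},"required":["increments"]}

```bash
mkdir -p pics; ls; cat > h.py <<'E'
import numpy as np, cv2
from cell import robot
def grab(n,save=None):
    f=robot.grab_frame(n)
    if save: cv2.imwrite('pics/'+save,f['color'][:,:,::-1])
    return f
def ray(f,u,v,z):
    R=cv2.Rodrigues(np.array(f['rvec'],float))[0];t=np.array(f['tvec'],float).ravel()
    d=R.T@np.array([(u-f['cx'])/f['fx'],(v-f['cy'])/f['fy'],1]);c=-R.T@t
    return c+d*(z-c[2])/d[2]
def proj(f,P):
    K=np.array([[f['fx'],0,f['cx']],[0,f['fy'],f['cy']],[0,0,1]],float)
    return cv2.projectPoints(np.array(P,float).reshape(-1,3),np.array(f['rvec'],float),np.array(f['tvec'],float),K,None)[0][:,0]
E
python3 - <<'E'
from h import *
f=grab('top','top0.png');g=grab('scene','sc0.png')
import pickle;pickle.dump((f,g),open('f0.pkl','wb'))
s=robot.observe();print(s['time'],s['tool_pos'],s['tcp_rot'],s['ft_force'],robot.grip_depth)
E
```

```text
pics
0.1 [ 0.20041018 -0.61780227  0.30296182] [-8.73166140e-04  9.87716258e-01  1.56255609e-01 -1.27868072e-04] [ 0.39537314  0.49672609 -0.25542195] 0.0539
```

View pics/top0.png

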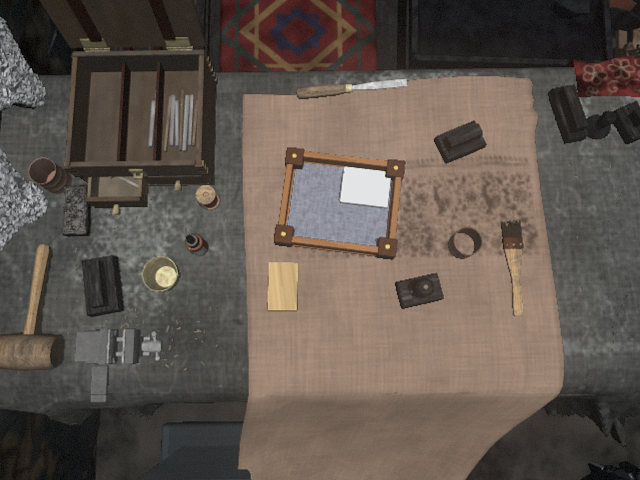

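View pics/sc0.png

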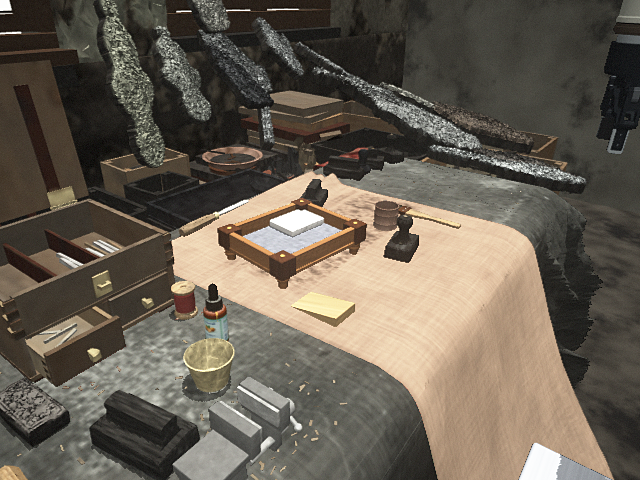

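The top view (up is +x, left is +y) shows the tray's corner pins at about (294,157), (396,168), (284,235) and (387,247), with the short foot at (284,235). The wedge lies at about (283,286), thin end up. The scene view confirms this: the wedge is in front of the tray's front-left corner, with its back face toward the robot.

```bash
python3 - <<'E'
from h import *
import pickle
f,g=pickle.load(open('f0.pkl','rb'))
im=f['color']
hsv=cv2.cvtColor(im,cv2.COLOR_RGB2HSV)
# pins: brass in each corner
for (u,v) in [(294,157),(396,168),(284,235),(387,247)]:
    p=im[v-9:v+10,u-9:u+10].astype(int); m=(p.min(2)>=0)&((p[:,:,0]>130)&(p[:,:,1]>90))
    # dark block
    d=(p.sum(2)<200)
    y,x=np.nonzero(d);print('block',u-9+x.mean(),v-9+y.mean(),ray(f,u-9+x.mean(),v-9+y.mean(),.07).round(4),end=' ')
    m2=np.zeros_like(m);m2[5:14,5:14]=m[5:14,5:14];y,x=np.nonzero(m2)
    if len(x):print('pin',len(x),ray(f,u-9+x.mean(),v-9+y.mean(),.07).round(4))
p=hsv[255:320,255:310].astype(int)
print('wedge px hsv',hsv[286,283],'cloth',hsv[330,283])
m=((p[:,:,1]>95)&(p[:,:,2]>130)).astype(np.uint8)
cs=max(cv2.findContours(m,cv2.RETR_EXTERNAL,cv2.CHAIN_APPROX_NONE)[0],key=cv2.contourArea)
r=cv2.minAreaRect(cs);b=cv2.boxPoints(r)+[255,255];print(m.sum(),b)
for q in b: print(q, ray(f,*q,.002 if q[1]<285 else .02).round(4))
q=cv2.approxPolyDP(cs,4,True)[:,0]+255;print(q.tolist())
for n,uv in dict(knob=(424,287)).items(): print(n,ray(f,*uv,.08))
print(proj(f,[[.5,0,0],[.4,0,0],[.5,.1,0]]))
E
```

```text
block 293.9836065573771 161.22950819672133 [ 0.7276 -0.2448  0.07  ] pin 21 [ 0.7398 -0.2449  0.07  ]
block 391.55 175.3 [ 0.6978 -0.4255  0.07  ] pin 19 [ 0.7133 -0.4332  0.07  ]
block 283.6507936507937 239.9047619047619 [ 0.5786 -0.2252  0.07  ] pin 22 [ 0.5904 -0.224   0.07  ]
block 382.5609756097561 251.29268292682926 [ 0.5553 -0.4037  0.07  ] pin 22 [ 0.5647 -0.4123  0.07  ]
wedge px hsv [ 18  97 197] cloth [ 13  70 157]
1165 [[268. 263.]
 [296. 263.]
 [296. 310.]
 [268. 310.]]
[268. 263.] [ 0.5467 -0.1911  0.002 ]
[296. 263.] [ 0.546  -0.2449  0.002 ]
[296. 310.] [ 0.4552 -0.245   0.02  ]
[268. 310.] [ 0.4559 -0.193   0.02  ]
[[270, 263], [268, 309], [295, 310], [296, 264]]
knob [ 0.48880156 -0.47330502  0.08      ]
[[167.87454615 288.71526077]
 [165.84835878 342.05075219]
 [115.50011625 289.40382541]]
```

Call:
servo_tool(
  increments=[
    [20, 40, 0, 0, 0, -0.1, 0.3],
    [40, 80, 0, 0, 0, -0.2, 0.3],
    [60, 120, 0, 0, 0, -0.314, 0.3],
    [80, 160, 0, 0, 0, -0.314, 0.3],
    [100, 200, 0, 0, 0, -0.314, 0.3],
    [120, 240, 0, 0, 0, -0.314, 0.3],
    [140, 280, -20, 0, 0, -0.314, 0.3],
    [160, 320, -40, 0, 0, -0.314, 0.3],
    [180, 360, -60, 0, 0, -0.314, 0.3],
    [200, 399, -80, 0, 0, -0.314, 0.3],
    [200, 399, -100, 0, 0, -0.314, 0.3],
    [200, 399, -100, 0, 0, -0.314, 0.3],
  ],
)

```text
time: 1.3
tool_pos: [0.3995, -0.217, 0.2017]
tcp_rot: [-0.002, 1.0, 0.002, -0.002]
ft_force: [-0.4, -0.5, -0.6]
grip_width: 0.302
grip_force: 0.0
```

```bash
python3 - <<'E'
from h import *
import pickle
f=grab('wrist','w1.png');g=grab('top')
pickle.dump((f,g),open('f1.pkl','wb'))
s=robot.observe();print(s['time'],s['tool_pos'],s['tcp_rot'],s['ft_force'],s['grip_width'])
print(proj(f,[[.59,-.224,.07],[.549,-.218,.002],[.45,-.218,.02]]))
E
```

```text
1.4 [ 0.40022252 -0.21956086  0.20380693] [-2.88488575e-04  9.99999733e-01 -2.98361151e-04 -6.01663850e-04] [-0.27113684 -1.2260283   0.26449262] 0.29996017878257397
[[ 339.02012129 -141.84838092]
 [ 324.59848576    9.64036025]
 [ 323.93146605  163.77950141]]
```

View pics/w1.png

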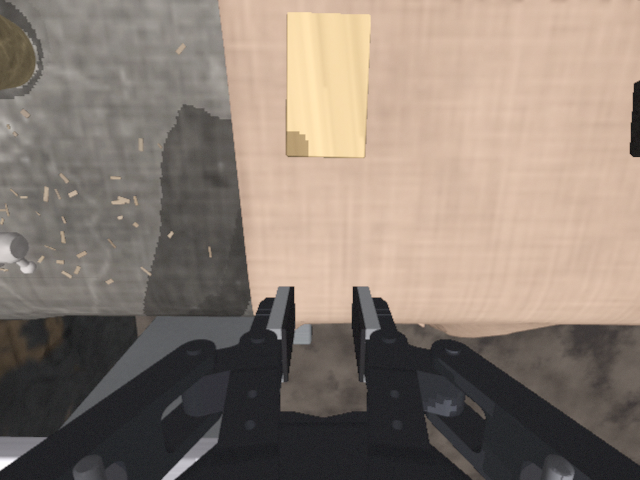

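The wrist view shows the whole wedge: thin edge from (288,12) to (371,14), back edge from (286,156) to (365,157). There is free cloth behind it.

```bash
python3 - <<'E'
from h import *
import pickle
f,g=pickle.load(open('f1.pkl','rb'))
P=[ray(f,u,v,z) for u,v,z in [(288,12.5,.002),(371,14,.002),(365,157,.02),(286,156,.02)]]
P=np.array(P);print(P.round(4))
a=(P[0]+P[1])/2;b=(P[2]+P[3])/2;print(a,b,np.linalg.norm((a-b)[:2]),np.degrees(np.arctan2(*(a-b)[1::-1])),np.degrees(np.arctan2(-(P[0]-P[1])[0],(P[0]-P[1])[1])))
E
```

```text
[[ 0.5473 -0.1936  0.002 ]
 [ 0.5466 -0.2489  0.002 ]
 [ 0.4548 -0.2466  0.02  ]
 [ 0.4552 -0.1915  0.02  ]]
[ 0.54691618 -0.22129022  0.002     ] [ 0.45501102 -0.21907907  0.02      ] 0.09193175610264477 -1.3782109576052144 -0.6932648579331312
```

Call:
servo_tool(
  increments=[
    [10, 0, -40, 0, 0, 0, 0.3],
    [20, -1, -80, 0, 0, 0, 0.3],
    [20, -1, -105, 0, 0, 0, 0.3],
    [20, -1, -121, 0, 0, 0, 0.3],
    [20, -1, -121, 0, 0, 0, 0.3],
    [20, -1, -121, 0, 0, 0, 0.3],
  ],
)

```text
time: 2.0
tool_pos: [0.4209, -0.2215, 0.0838]
tcp_rot: [0.0, 1.0, -0.001, 0.0]
ft_force: [-0.4, -0.1, 0.9]
grip_width: 0.303
grip_force: 0.0
```

```bash
python3 - <<'E'
from h import *
s=robot.observe();print(s['time'],s['tool_pos'],s['tcp_rot'],s['ft_force'],s['grip_width'])
E
```

```text
2.0 [ 0.42093057 -0.22152117  0.08375267] [ 4.51549613e-04  9.99999312e-01 -1.02633711e-03  3.43901864e-04] [-0.36607919 -0.06858476  0.85422864] 0.30305563768149785
```

Call:
servo_tool(
  increments=[
    [5, 0, -1, 0, 0, 0, 0.3],
    [10, 0, -2, 0, 0, 0, 0.3],
    [15, 0, -2, 0, 0, 0, 0.3],
    [20, 0, -2, 0, 0, 0, 0.3],
    [24, 0, -2, 0, 0, 0, 0.3],
    [28, 0, -2, 0, 0, 0, 0.3],
    [32, 0, -2, 0, 0, 0, 0.3],
    [36, 0, -2, 0, 0, 0, 0.3],
    [40, 0, -2, 0, 0, 0, 0.3],
    [44, 0, -2, 0, 0, 0, 0.3],
    [47, 0, -2, 0, 0, 0, 0.3],
    [50, 0, -2, 0, 0, 0, 0.3],
  ],
)

```text
time: 3.2
tool_pos: [0.4708, -0.2202, 0.0809]
tcp_rot: [-0.0, 1.0, -0.0, -0.0]
ft_force: [-1.4, -0.4, 1.5]
grip_width: 0.301
grip_force: 0.8
```

```bash
python3 - <<'E'
from h import *
f=grab('wrist','w2.png');g=grab('scene');cv2.imwrite('pics/c2.png',cv2.resize(np.ascontiguousarray(g['color'][170:370,170:420,::-1]),None,fx=3,fy=3))
w=cv2.imread('pics/w2.png');c=cv2.imread('pics/c2.png');cv2.imwrite('pics/m2.png',np.hstack([w[:, ::][::2,::2],cv2.resize(c[:,:],(450,360))[:240*1+0]]) if 0 else cv2.resize(c,(750,600)))
E
```

```text
(no output)
```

View pics/m2.png

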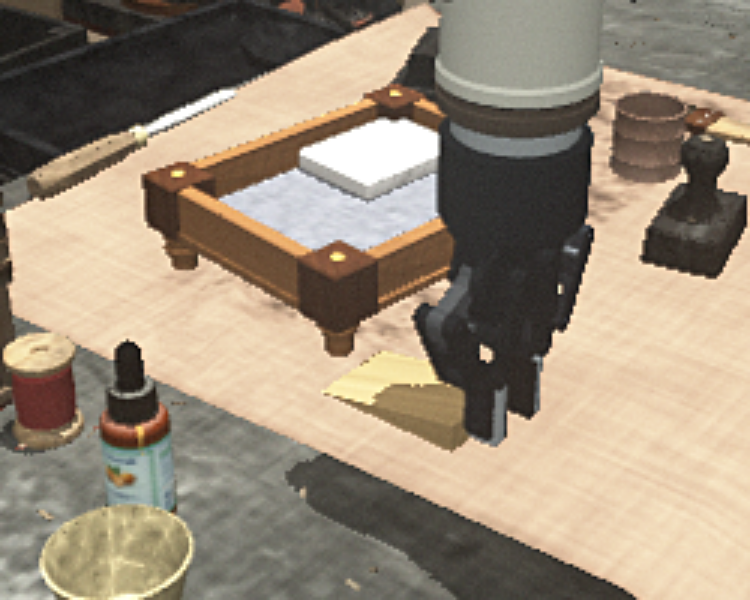

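The close-up scene view shows the fingers flat on the wedge's back face, with its thin end at about (360,370), just short of the foot at (340,340). I'll push on in small steps and watch the force.

Call:
servo_tool(
  increments=[
    [3, 0, 0, 0, 0, 0, 0.3],
    [6, 0, 0, 0, 0, 0, 0.3],
    [9, 0, 0, 0, 0, 0, 0.3],
    [11, 0, 0, 0, 0, 0, 0.3],
    [13, 0, 0, 0, 0, 0, 0.3],
    [14, 0, 0, 0, 0, 0, 0.3],
  ],
)

```text
time: 3.9
tool_pos: [0.4849, -0.2202, 0.0809]
tcp_rot: [-0.0, 1.0, -0.0, 0.0]
ft_force: [0.1, 0.7, 0.5]
grip_width: 0.305
grip_force: 0.4
```

Call:
servo_tool(
  increments=[
    [1, 0, 0, 0, 0, 0, 0.3],
    [2, 0, 0, 0, 0, 0, 0.3],
    [3, 0, 0, 0, 0, 0, 0.3],
  ],
)

```text
time: 4.2
tool_pos: [0.4876, -0.2203, 0.0809]
tcp_rot: [0.0, 1.0, -0.0, -0.0]
ft_force: [-0.3, 0.4, 0.6]
grip_width: 0.301
grip_force: 0.4
```

Call:
servo_tool(
  increments=[
    [1, 0, 0, 0, 0, 0, 0.3],
    [2, 0, 0, 0, 0, 0, 0.3],
    [3, 0, 0, 0, 0, 0, 0.3],
  ],
)

```text
time: 4.5
tool_pos: [0.4908, -0.2203, 0.0809]
tcp_rot: [-0.0, 1.0, -0.0, -0.0]
ft_force: [-1.2, -0.4, 0.3]
grip_width: 0.299
grip_force: 0.6
```

Call:
servo_tool(
  increments=[
    [1, 0, 0, 0, 0, 0, 0.3],
    [2, 0, 0, 0, 0, 0, 0.3],
    [3, 0, 0, 0, 0, 0, 0.3],
  ],
)

```text
time: 4.8
tool_pos: [0.4938, -0.2202, 0.0809]
tcp_rot: [0.0, 1.0, -0.0, 0.0]
ft_force: [-0.9, 1.0, 0.5]
grip_width: 0.302
grip_force: 0.4
```

Call:
servo_tool(
  increments=[
    [1, 0, 0, 0, 0, 0, 0.3],
    [2, 0, 0, 0, 0, 0, 0.3],
    [3, 0, 0, 0, 0, 0, 0.3],
  ],
)

```text
time: 5.1
tool_pos: [0.4967, -0.2202, 0.0809]
tcp_rot: [0.0, 1.0, -0.0, -0.0]
ft_force: [-0.9, 0.9, 0.4]
grip_width: 0.297
grip_force: 0.6
```

Call:
servo_tool(
  increments=[
    [1, 0, 0, 0, 0, 0, 0.3],
    [2, 0, 0, 0, 0, 0, 0.3],
    [3, 0, 0, 0, 0, 0, 0.3],
  ],
)

```text
time: 5.4
tool_pos: [0.4998, -0.2203, 0.0809]
tcp_rot: [0.0, 1.0, -0.0, 0.0]
ft_force: [-0.5, -0.0, 0.6]
grip_width: 0.3
grip_force: 0.5
```

Call:
servo_tool(
  increments=[
    [1, 0, 0, 0, 0, 0, 0.3],
    [2, 0, 0, 0, 0, 0, 0.3],
    [3, 0, 0, 0, 0, 0, 0.3],
  ],
)

```text
time: 5.7
tool_pos: [0.5027, -0.2203, 0.0809]
tcp_rot: [0.0, 1.0, -0.0, -0.0]
ft_force: [-1.9, -0.1, 1.3]
grip_width: 0.299
grip_force: 0.6
```

```bash
python3 - <<'E'
from h import *
g=grab('scene');cv2.imwrite('pics/c3.png',cv2.resize(np.ascontiguousarray(g['color'][230:350,230:380,::-1]),None,fx=5,fy=5))
s=robot.observe();print(s['tool_pos'],s['ft_force'])
E
```

```text
[ 0.5029779  -0.22021477  0.08092887] [-1.19480557 -1.04841569 -0.17018877]
```

View pics/c3.png

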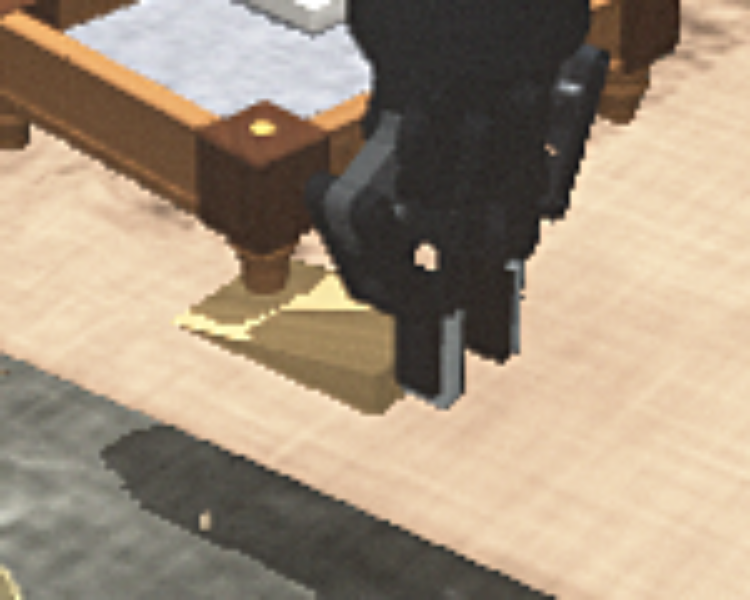

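The foot at (265,280) now stands over the middle of the wedge, and the fingers are clear of the tray. Pushing on.

Call:
servo_tool(
  increments=[
    [1, 0, 0, 0, 0, 0, 0.3],
    [2, 0, 0, 0, 0, 0, 0.3],
  ],
)

```text
time: 5.95
tool_pos: [0.5043, -0.2202, 0.0809]
tcp_rot: [0.0, 1.0, -0.0, -0.0]
ft_force: [-3.6, 0.5, 2.0]
grip_width: 0.296
grip_force: 1.8
```

Call:
servo_tool(
  increments=[
    [1, 0, 0, 0, 0, 0, 0.3],
    [2, 0, 0, 0, 0, 0, 0.3],
  ],
)

```text
time: 6.15
tool_pos: [0.5052, -0.2203, 0.0807]
tcp_rot: [-0.0, 1.0, -0.0, -0.002]
ft_force: [-7.6, -0.2, 6.5]
grip_width: 0.3
grip_force: 3.9
```

Call:
servo_tool(
  increments=[
    [1, 0, 0, 0, 0, 0, 0.3],
    [2, 0, 0, 0, 0, 0, 0.3],
  ],
)

```text
time: 6.35
tool_pos: [0.5058, -0.2203, 0.0804]
tcp_rot: [-0.0, 1.0, -0.0, -0.003]
ft_force: [-9.1, 0.3, 8.2]
grip_width: 0.298
grip_force: 5.0
```

Resistance has climbed to about 9 N over the last 2–3 mm, so the wedge is bearing. I'll back off, lift and move over the corner.

Call:
servo_tool(
  increments=[
    [-4, 0, 0, 0, 0, 0, 0.3],
    [-12, 0, 0, 0, 0, 0, 0.3],
    [-30, 0, 10, 0, 0, 0, 0.1],
    [-50, 0, 50, 0, 0, 0, 0],
    [-70, 0, 100, 0, 0, 0, 0],
    [-70, 0, 110, 0, 0, 0, 0],
    [-70, 0, 110, 0, 0, 0, 0],
    [-70, 0, 110, 0, 0, 0, 0],
  ],
)

```text
time: 7.15
tool_pos: [0.439, -0.2205, 0.1908]
tcp_rot: [0.0, 1.0, -0.0, 0.001]
ft_force: [-0.2, 0.0, -0.5]
grip_width: 0.001
grip_force: 0.0
```

```bash
python3 - <<'E'
from h import *
import pickle
f0,g0=pickle.load(open('f0.pkl','rb'))
f=grab('wrist','w4.png');t=grab('top');g=grab('scene')
s=robot.observe();print(s['tool_pos'],s['ft_force'])
def shift(a,b,x,y,h=11,w=26):
    A=cv2.cvtColor(a['color'],cv2.COLOR_RGB2GRAY);B=cv2.cvtColor(b['color'],cv2.COLOR_RGB2GRAY)
    r=cv2.matchTemplate(B[y-w:y+w,x-w:x+w],A[y-h:y+h,x-h:x+h],cv2.TM_CCOEFF_NORMED)
    _,v,_,l=cv2.minMaxLoc(r);return (l[0]-w+h,l[1]-w+h,round(v,3))
print('scene corner shifts',[shift(g0,g,*p) for p in [(282,258),(229,230),(302,206),(357,235)]])
print('top',[shift(f0,t,*p) for p in [(294,157),(396,168),(284,235),(387,247)]])
print(proj(f,[[.59,-.224,.07]]))
E
```

```text
[ 0.43840606 -0.2197621   0.18956586] [ 0.21913418  0.37958892 -0.39748281]
scene corner shifts [(0, 0, 0.998), (0, 0, 0.999), (0, 0, 0.999), (6, -5, 0.538)]
top [(0, 0, 0.997), (0, 0, 0.997), (0, 0, 0.969), (0, 0, 0.995)]
[[328.37186013 -44.49538591]]
```

View pics/w4.png

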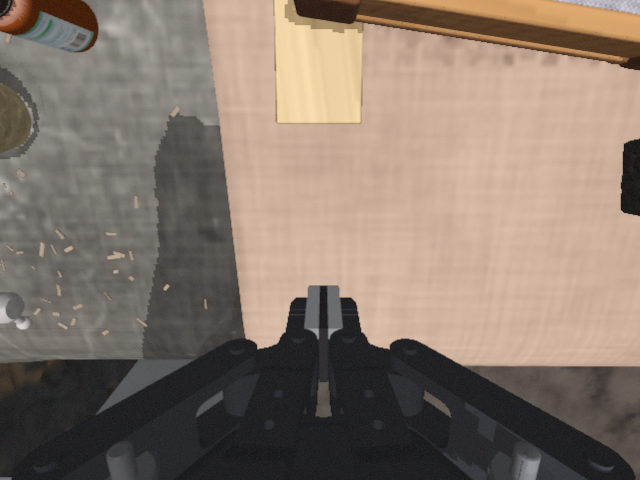

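The wrist view shows the wedge straight, with its front end under the corner block at (325,10) and its back edge at v≈123. The tray hasn't moved. Now over the corner and down.

Call:
servo_tool(
  increments=[
    [40, 0, 10, 0, 0, 0, 0],
    [80, -2, 10, 0, 0, 0, 0],
    [120, -3, 5, 0, 0, 0, 0],
    [150, -3, -10, 0, 0, 0, 0],
    [150, -3, -25, 0, 0, 0, 0],
    [150, -3, -35, 0, 0, 0, 0],
    [150, -3, -41, 0, 0, 0, 0],
    [150, -3, -44, 0, 0, 0, 0],
    [150, -3, -44, 0, 0, 0, 0],
    [150, -3, -44, 0, 0, 0, 0],
  ],
)

```text
time: 8.3
tool_pos: [0.5886, -0.2237, 0.1477]
tcp_rot: [0.0, 1.0, -0.0, 0.0]
ft_force: [0.0, -0.7, -0.5]
grip_width: -0.002
grip_force: 0.0
```

Call:
servo_tool(
  increments=[
    [0, 0, -1, 0, 0, 0, 0],
    [0, 0, -2, 0, 0, 0, 0],
    [0, 0, -2, 0, 0, 0, 0],
  ],
)

```text
time: 8.6
tool_pos: [0.5887, -0.2234, 0.1451]
tcp_rot: [0.0, 1.0, -0.0, 0.0]
ft_force: [-0.0, 0.1, 0.3]
grip_width: 0.0
grip_force: 0.0
```

Call:
servo_tool(
  increments=[
    [0, 0, -1, 0, 0, 0, 0],
    [0, 0, -2, 0, 0, 0, 0],
    [0, 0, -2, 0, 0, 0, 0],
  ],
)

```text
time: 8.9
tool_pos: [0.5887, -0.2232, 0.1428]
tcp_rot: [0.0, 1.0, -0.0, 0.0]
ft_force: [-0.2, 0.3, -0.5]
grip_width: -0.0
grip_force: 0.0
```

Call:
servo_tool(
  increments=[
    [0, 0, -1, 0, 0, 0, 0],
    [0, 0, -1.5, 0, 0, 0, 0],
    [0, 0, -1.5, 0, 0, 0, 0],
  ],
)

```text
time: 9.2
tool_pos: [0.5887, -0.2232, 0.1426]
tcp_rot: [0.0, 1.0, -0.0, -0.0]
ft_force: [-3.6, 1.0, 9.5]
grip_width: -0.004
grip_force: 4.6
```

Call:
servo_tool(
  increments=[
    [0, 0, 0.3, 0, 0, 0, 0],
    [0, 0, 0.3, 0, 0, 0, 0],
    [0, 0, 0.3, 0, 0, 0, 0],
    [0, 0, 0.3, 0, 0, 0, 0],
    [0, 0, 0.3, 0, 0, 0, 0],
    [0, 0, 0.3, 0, 0, 0, 0],
  ],
)

```text
time: 9.8
tool_pos: [0.5887, -0.2232, 0.1426]
tcp_rot: [0.0, 1.0, -0.0, -0.0]
ft_force: [-3.7, 0.9, 7.3]
grip_width: -0.0
grip_force: 3.7
```

```bash
python3 - <<'E'
from h import *
g=grab('scene');cv2.imwrite('pics/c5.png',cv2.resize(np.ascontiguousarray(g['color'][190:340,200:400,::-1]),None,fx=4,fy=4))
for i in range(3):
    grab('top');s=robot.observe();print(s['tool_pos'].round(4),s['ft_force'].round(1))
E
```

```text
[ 0.5887 -0.2232  0.1427] [-2.8  0.3  8.2]
[ 0.5887 -0.2232  0.1427] [-2.8  0.4  7.8]
[ 0.5887 -0.2232  0.1427] [-2.4  1.3  7.6]
```

View pics/c5.png

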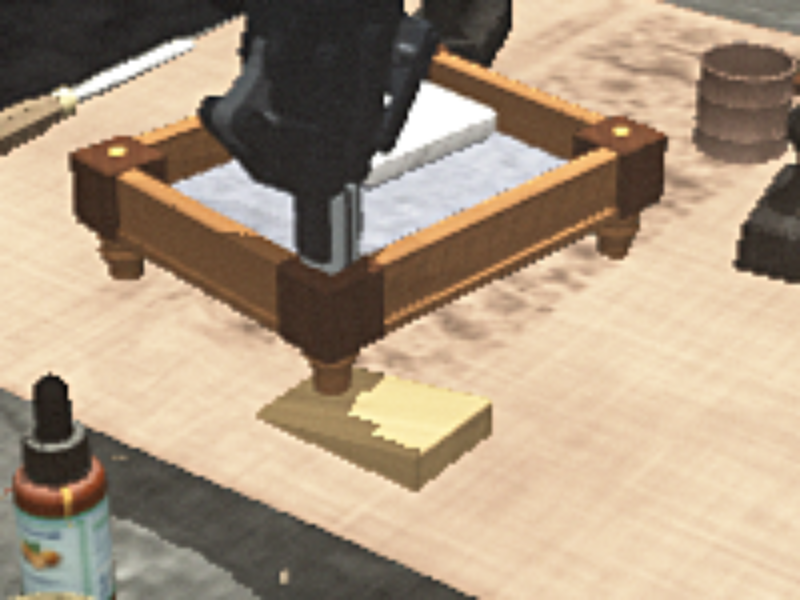

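The view shows the foot at (332,380) standing on the wedge and the fingertips on the corner block. The press holds steady at about 8 N, with the fingertip at z≈0.0697, which matches the level height of 70 mm. Handing in.

```bash
python3 -c "
from h import *
print(robot.finish_job())"
```

```text
the job is handed in; nothing more can be done
None
```

The job is handed in: the wedge is under the short foot, the tray measured level and hadn't moved after the wedge push, and the fingertips hold its corner at about 8 N; no verdict came back.

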